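# Close the flower press

### The arm

A 7-joint arm with a two-finger parallel gripper is mounted at the origin on the work surface. World frame = base frame: x ahead of the robot, y to its left, z up, the work surface at z = 0. Lengths are in m, angles in rad, forces in N, time in s.
With the tool pointing down it reaches from about 0.4 to 0.9 m from the base axis. Payload 5.5 kg.
Tool frame: the origin (TCP) lies where the fingers leave the gripper's body, on its centre line; the fingertips stand 73 mm ahead of it and the grasp point (between the pads) lies 54 mm ahead of it (r.grasp_offset is the z of the grasp point in the tool frame, in m); z points along the fingers, y is the direction in which the jaws open and shut (so a half turn about z gives the same grasp; the last joint's range is limited). The gripper opens to 85 mm and grips with 20 to 120 N. Pads are 22 mm wide; open, the fingers measure 114 mm over their backs; the gripper's body (76 mm by 85 mm) begins 54 mm behind the grasp point. The pads swing forward as they close: fully open they stand 13 mm farther back than shut.
Start: joints at [1.546, 0.501, -0.427, 1.55, 0.221, 1.138, -0.21], TCP at [0.185, -0.623, 0.304] pointing down, gripper open.
Joint ranges: [-2.88, 2.88], [-0.31, 2.03], [-1.54, 1.56], [0.2, 2.42], [-1.41, 4.55], [0.19, 2.02], [-2.57, 2.57]. Speed limits (rad/s): [2.57, 2.57, 3.14, 3.14, 3.14, 3.14, 3.14].

### API

Orientations are given as a unit quaternion [w, x, y, z].
In Python, from station import r gives the robot as it stands. The module is installed in compiled form; this text tells all that it offers.
- The arm moves only by the shell command python3 -m creep 'ROWS' [OPENING] [FORCE]. ROWS is JSON, a list of rows, each a list of 6 numbers: the shift along the tool's x, y, z in cm, then the turn, a rotation vector about the tool's x, y, z in rad. In form: [[x, y, z, ax, ay, az], ...]. A call has 1 to 12 rows; each row shifts and turns the commanded pose from where the row before left it, along the tool's axes as they then stand; what a row does not reach is not made up. A row lasts 1/12 s, in which the tool goes at most 41.7 mm and 7.16 degrees, less where a joint would pass 70% of its speed; a pose out of reach is approached as far as the arm can. A call with a gripper value outside its range is refused whole. OPENING is the opening, from 0 (shut) to 1 (fully open), set as the call begins (- or left out, the last holds). The fingers move at their own pace and stop on an object; FORCE is the grip in N (left out, the last holds). Time passes only in rows, so rows that do not move let the fingers close. It gives the time, the measured TCP pose, the force and the opening at its end, in the units of the state.
- r.state(): the state, without advancing time (a new reading comes with each control period).
- r.get_image(name): name is "scene" or "top" or "wrist"; returns (picture, depth): 384x512x3 uint8, red, green, blue; 384x512 float32, m along the optical axis (not along the pixel's ray), 0 where there is no reading.
- r.calibration(name): a dict with "intrinsics" (3x3 intrinsics, pixels), "R" (3x3) and "t" (3): a world point X has camera coordinates R X + t; the wrist camera has in their place "T_tool_cam" (4x4, takes a point from camera to tool coordinates, whose origin is the TCP and whose axes are the flange's). Camera axes: x right, y down, z forward; pixel columns grow to the right and rows downward; lengths in m; the calibration is good to about 2 mm. A picture is of the moment at which its call begins: read the wrist's pose just before it. calibration takes no time and is no camera call.
- r.close_job(): hands the job in, once; it reports no verdict.
The state is a dict: "t": time; "qpos": joint angles; "qvel": joint speeds; "tau": joint torques, N m; "position": TCP position; "tcp_rot": TCP orientation; "contact_force": force on the tool from outside, world axes, zero at the start; "torque": the same for the moment, N m; "finger_gap": finger opening in m.
Only numpy, scipy, OpenCV 4.12 (cv2) and the standard library are available. Lean on these libraries where they do the work, as an engineer would, in place of code of your own. Each camera call takes 0.05 s, during which the arm holds its last target.

### The job

Close the flower press on the turntable: pick up its wooden lid by the rail, turn it until its four corner holes match the four upright bolts, and slide it down over the bolts until it lies fully home and level on the stack of card, ready for the wing nuts. The press has been left turned on its plinth, so find the bolts by eye or by feel with a light, slow touch, never force the lid on the bolt ends or let it drop, and leave the other things on the table where they are.

Things in the scene. Friction and masses are not known exactly. Their poses are not given: they have to be found in the camera images.
- turntable: Turntable fixed to the table, carrying the open flower press. Origin: on its axis at table level; x, y along the sides of its square dark plinth (165 x 165 x 16 mm), z up. On it a wooden disc (200 mm diameter, top at 34 mm) turns about the vertical axis in a stiff bearing (0.6 N m moves it; it stays where left). The press is fixed on the disc, centred, and turns with it
- stack_top (a point): Point on the turntable's axis at the top of the press's stack of card, 74 mm above the table: the lid's underside lies here when home. Under the stack (150 x 112 mm, corners cut) is the base board, 160 x 120 mm, top at 46 mm. Axes as the plinth's. The disc was left turned: the board's long side points 0.08 to 0.68 rad anticlockwise (from above) of x, how much is not reported
- bolt_level (a point): Point on the turntable's axis at the height of the bolt ends, 108 mm above the table. Four upright steel bolts of 8 mm diameter with slightly rounded ends stand on the base board, at 65 mm either way along its long side and 45 mm either way along its short side, turned with it from the plinth's axes (these axes) by the same unreported angle
- lid_mid (a point): Press lid, wood, 0.17 to 0.34 kg, lying flat, rail up. Board 160 (x) x 120 (y) x 12 mm, four 11 mm through holes at x = +-65, y = +-45 mm, like the bolts (fits either way round). On its top, centred, a rail to hold it by: 100 mm long (x), 22 wide (y), 34 high; 46 mm overall. This point: the centre, 23 mm above the underside. x along rail and long side, z up
- glue_gun: grey cordless glue gun lying on its side, about 190 x 130 x 36 mm; leave alone
- glue_gun_b: a second such glue gun; leave alone
- scissors: scissors with black handles lying flat, 175 mm long; leave alone
- nut_dish: small white dish, 84 mm diameter, 22 mm high, holding the press's four brass wing nuts; leave alone
- bead_box: clear open box of wooden beads, 200 x 150 x 55 mm; leave alone
- ribbon: reel of ribbon, 68 mm diameter, 28 mm high; leave alone
- wreath_mirror: round mirror, 180 mm diameter, with dried flowers glued round its rim, about 35 mm high; leave alone

How it is judged:
By the outcome, as a careful person would: the job done as asked, in the order asked, and still so for the second after the job is handed in, with the robot touching nothing.
It also fails if it takes over 67 s, if anything falls off the work surface, if the arm or the gripper's body presses on something with over 40 N, if the wrist force passes 120 N, or if a joint passes its speed limit or range.

## Working session

There is one attempt and no reset: what is moved stays moved. The work goes in short steps, Python scripts to look and compute and a shell command to move; the robot and the scene stay as the last step left them, time stands still between calls to the robot, and variables do not carry over. Pictures are saved under pics/ and viewed, and the job is handed in when it is done.

```bash
mkdir -p pics; python3 - <<'E'
from station import r
import cv2,numpy as np
s=r.state();print(s)
for n in("scene","top"):
    im,d=r.get_image(n);cv2.imwrite(f"pics/{n}0.png",im[:,:,::-1]);np.savez(f"{n}0.npz",im=im,d=d)
    print(n,r.calibration(n))
print(r.calibration("wrist"))
E
```

```text
{'t': 0.0, 'qpos': array([ 1.54620234,  0.50187163, -0.42680062,  1.55143499,  0.22079544,
        1.1383204 , -0.21028308]), 'qvel': array([ 3.54796830e-04, -5.59563211e-04, -9.90804180e-05, -9.17875801e-04,
       -6.16310464e-04, -1.66972414e-03, -1.51946458e-04]), 'tau': array([ 2.81910006e-04, -5.69510508e+01, -5.81593886e+00, -2.80937612e+01,
        1.05447747e-02,  1.19079245e-02, -2.50999119e-05]), 'position': array([ 0.18429574, -0.62274978,  0.30285138]), 'tcp_rot': array([-9.82972475e-04,  9.89658808e-01,  1.43438022e-01, -1.02958491e-04]), 'contact_force': array([-0.32134606, -0.64646132, -0.80656768]), 'torque': array([-0.00262229, -0.02296231, -0.01868618]), 'finger_gap': 0.08565970847123043}
scene {'intrinsics': array([[463.33195215,   0.        , 256.10344941],
       [  0.        , 463.33195215, 189.96526492],
       [  0.        ,   0.        ,   1.        ]]), 'R': array([[ 0.83142525,  0.55562025, -0.00426488],
       [ 0.39274502, -0.59309515, -0.70284386],
       [-0.39304376,  0.58268712, -0.71133137]]), 't': array([-0.49005224, -0.1630947 ,  1.82514755])}
top
[... 197 characters left out ...]
-0.9998226 , -0.0164478 ],
       [-0.99092639, -0.0068878 , -0.13422912],
       [ 0.13409202,  0.01753047, -0.99081381]]), 't': array([0.01128471, 0.59359829, 1.23816057])}
{'intrinsics': array([[275.65692117,   0.        , 251.94127428],
       [  0.        , 275.65692117, 191.08761222],
       [  0.        ,   0.        ,   1.        ]]), 'T_tool_cam': array([[ 1.46362611e-04, -9.50543420e-01, -3.10591669e-01,
         7.96855730e-02],
       [ 9.99999952e-01,  2.23378354e-04, -2.12395331e-04,
        -2.84324300e-04],
       [ 2.71270440e-04, -3.10591623e-01,  9.50543408e-01,
        -7.08964082e-02],
       [ 0.00000000e+00,  0.00000000e+00,  0.00000000e+00,
         1.00000000e+00]])}
```

View pics/scene0.png

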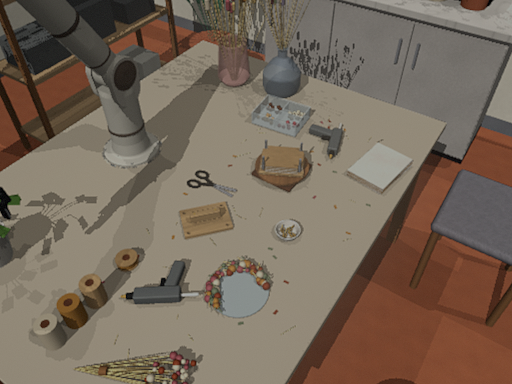

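View pics/top0.png

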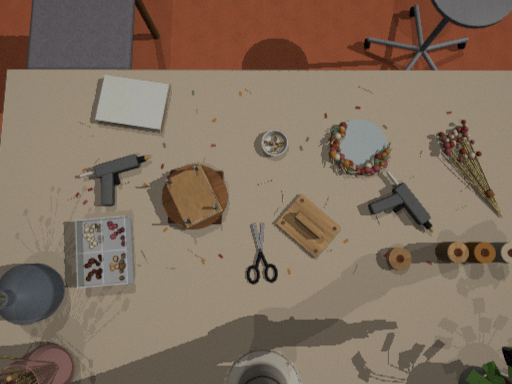

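```bash
python3 - <<'E'
import cv2
t=cv2.imread("pics/top0.png")
cv2.imwrite("pics/c1.png",cv2.resize(t[150:245,145:245],None,fx=6,fy=6,interpolation=cv2.INTER_CUBIC))
cv2.imwrite("pics/c2.png",cv2.resize(t[180:270,260:360],None,fx=6,fy=6,interpolation=cv2.INTER_CUBIC))
t=cv2.imread("pics/scene0.png")
cv2.imwrite("pics/c3.png",cv2.resize(t[125:205,235:335],None,fx=7,fy=7,interpolation=cv2.INTER_CUBIC))
E
```

```text
(no output)
```

View pics/c1.png

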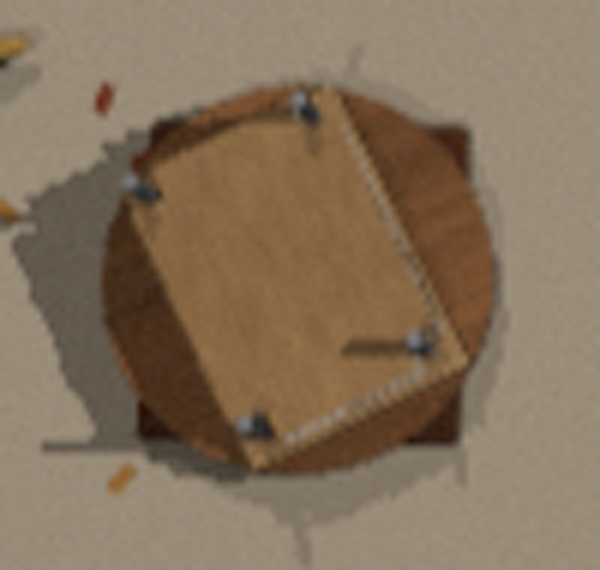

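View pics/c2.png

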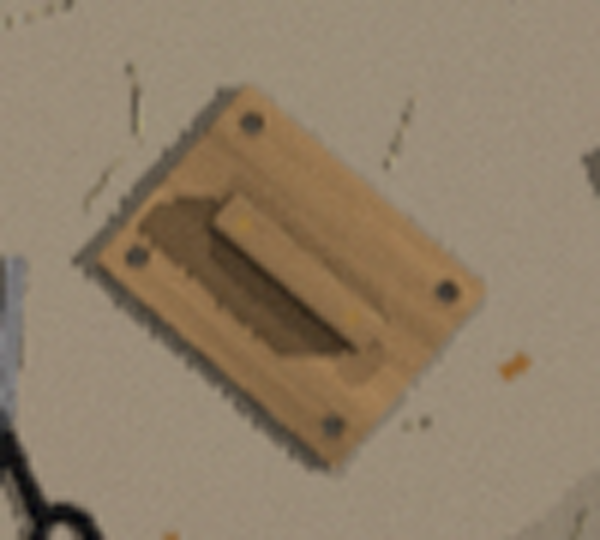

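View pics/c3.png

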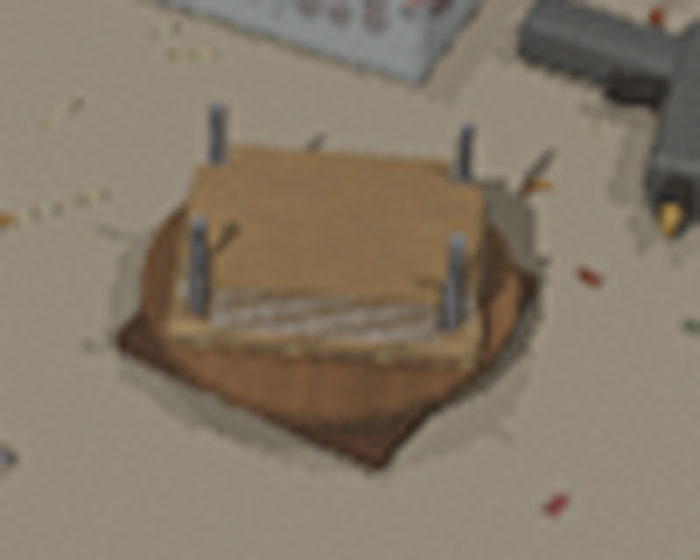

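```bash
cat > h.py <<'E'
import numpy as np
from station import r
from scipy.optimize import least_squares
def proj(n,X):
    c=r.calibration(n);p=X@np.array(c["R"]).T+c["t"];K=c["intrinsics"];q=p@K.T;return q[:,:2]/q[:,2:]
def ray(n,uv,z):
    c=r.calibration(n);R,t=c["R"],c["t"];C=-R.T@t
    d=(np.c_[uv,np.ones(len(uv))]@np.linalg.inv(c["intrinsics"]).T)@R
    return C+d*((z-C[2])/d[:,2])[:,None]
def rect(P,x0):
    # fit centre,yaw so 130x90 corners match points nearest
    def f(p):
        c,s=np.cos(p[2]),np.sin(p[2]);M=np.array([[a*65e-3*c-b*45e-3*s,a*65e-3*s+b*45e-3*c] for a in(1,-1) for b in(1,-1)])+p[:2]
        D=np.linalg.norm(M[:,None]-P[None],axis=2);k=D.argmin(1);return (M-P[k]).ravel()
    best=min((least_squares(f,[*x0,y]) for y in np.linspace(-1.5,1.5,13)),key=lambda s:s.cost)
    return best.x,best.fun*1e3
E
python3 - <<'E'
from h import *
np.set_printoptions(precision=4,suppress=True)
def go(n,off,sc,pts,z):
    uv=np.array(off)+(np.array(pts)+.5)/sc-.5
    P=ray(n,uv,z)[:,:2];print(n,P);print(rect(P,P.mean(0)))
go("top",(145,150),6,[(132,183),(300,104),(416,341),(249,422)],.108)
go("scene",(235,125),7,[(217,110),(467,130),(198,225),(458,240)],.107)
go("top",(260,180),6,[(251,124),(136,257),(448,292),(333,426)],.012)
# plinth corners z .016
P=ray("top",np.array((145,150))+(np.array([(468,128),(458,443),(138,438),(152,125)])+.5)/6-.5,.016)[:,:2];print(P,P.mean(0))
d=P-np.roll(P,1,0);print(np.linalg.norm(d,axis=1),np.degrees(np.arctan2(d[:,1],d[:,0])))
P=ray("top",np.array([[308,225],[165,155.]]),.04);print(P)
E
```

```text
top [[0.5969 0.2793]
 [0.6359 0.1996]
 [0.5219 0.1409]
 [0.4829 0.2193]]
(array([0.5594, 0.2098, 0.4731]), array([-0.1358,  0.1412,  1.8767, -0.2392, -1.8424,  0.9324,  0.1016,
       -0.8344]))
scene [[0.4824 0.2231]
 [0.5991 0.2807]
 [0.5237 0.1417]
 [0.638  0.2038]]
(array([0.5608, 0.2123, 0.4752]), array([-1.0601,  1.3857,  1.1617, -1.7258,  0.0276, -0.4804, -0.1292,
        0.8204]))
top [[ 0.551  -0.1164]
 [ 0.4826 -0.0576]
 [ 0.4662 -0.2158]
 [ 0.3984 -0.157 ]]
(array([ 0.4746, -0.1367,  0.8638]), array([-0.001 , -0.4295, -0.0379, -0.1102, -0.3204,  0.0943,  0.3593,
        0.4455]))
[[0.6402 0.1279]
 [0.4778 0.1296]
 [0.4789 0.2931]
 [0.6408 0.292 ]] [0.5594 0.2106]
[0.1641 0.1625 0.1635 0.1618] [-90.1845 179.3811  89.5937  -0.3942]
[[ 0.4742 -0.1333  0.04  ]
 [ 0.6846  0.3034  0.04  ]]
```

```bash
cat >> h.py <<'E'
from scipy.spatial.transform import Rotation as Ro
def need(x,y,z,yaw):
    s=r.state();q=np.array(s["tcp_rot"]);R=Ro.from_quat(q[[1,2,3,0]]).as_matrix()
    d=R.T@(np.array([x,y,z])-s["position"])*100
    w=[np.array([[np.cos(a),np.sin(a),0],[np.sin(a),-np.cos(a),0],[0,0,-1]]).T for a in(yaw,yaw+np.pi)]
    rv=min((Ro.from_matrix(R.T@m).as_rotvec() for m in w),key=np.linalg.norm)
    np.set_printoptions(precision=4,suppress=True)
    print("t",s["t"],"pos",s["position"],"need cm",d,"rot",rv,"F",s["contact_force"],"M",s["torque"],"gap",s["finger_gap"])
E
python3 -c "
from h import *
need(.4746,-.1367,.25,.8638)"
```

```text
t 0.1 pos [ 0.1843 -0.6228  0.303 ] need cm [ 41.6325 -38.3662   5.3683] rot [-0.0016 -0.0006 -0.576 ] F [ 0.4079 -0.1783 -0.5718] M [ 0.0018  0.0339 -0.0167] gap 0.08547335750362886
```

```bash
python3 -m creep '[[1.3,-1.2,0,0,0,0],[2.6,-2.4,0,0,0,0],[2.6,-2.4,0,0,0,0],[2.6,-2.4,0,0,0,0],[2.6,-2.4,0,0,0,0],[2.6,-2.4,0,0,0,0],[2.6,-2.4,0,0,0,0],[2.6,-2.4,0,0,0,0],[2.6,-2.4,0,0,0,0],[2.6,-2.4,0,0,0,0],[2.6,-2.4,0,0,0,0],[2.6,-2.4,0,0,0,0]]' 1; python3 -c "
from h import *
need(.4746,-.1367,.25,.8638)"
```

```text
t: 1.1
position: [0.3932, -0.2721, 0.3038]
tcp_rot: [0.0, 0.99, 0.143, -0.0]
contact_force: [-0.1, -0.2, -0.7]
finger_gap: 0.0853
t 1.1 pos [ 0.3932 -0.2721  0.3038] need cm [ 11.6505 -10.6692   5.3726] rot [-0.0001  0.0004 -0.5762] F [-0.0594 -0.1899 -0.6907] M [ 0.0068 -0.0031 -0.0452] gap 0.08532616320560564
```

```bash
python3 -m creep '[[2.6,-2.4,0,0,0,0],[2.6,-2.4,0,0,0,0],[2.6,-2.4,0,0,0,0],[2.6,-2.4,0,0,0,0],[1.25,-1.1,0,0,0,0],[0,0,0.9,0,0,-0.115],[0,0,0.9,0,0,-0.115],[0,0,0.9,0,0,-0.115],[0,0,0.9,0,0,-0.115],[0,0,0.9,0,0,-0.115],[0,0,0.9,0,0,0],[0,0,0,0,0,0]]' 1; python3 - <<'E'
from h import *
need(.4746,-.1367,.25,.8638)
import cv2
im,d=r.get_image("wrist");cv2.imwrite("pics/w1.png",im[:,:,::-1])
E
```

```text
t: 2.1
position: [0.4729, -0.138, 0.248]
tcp_rot: [-0.001, 0.909, 0.416, -0.001]
contact_force: [-0.7, -0.5, -1.0]
finger_gap: 0.0851
t 2.1 pos [ 0.4729 -0.138   0.248 ] need cm [ 0.2083  0.0409 -0.1981] rot [-0.0034  0.0008 -0.0046] F [-0.6938 -0.4978 -0.9622] M [ 0.0127 -0.0119  0.0584] gap 0.08509435359359628
```

View pics/w1.png

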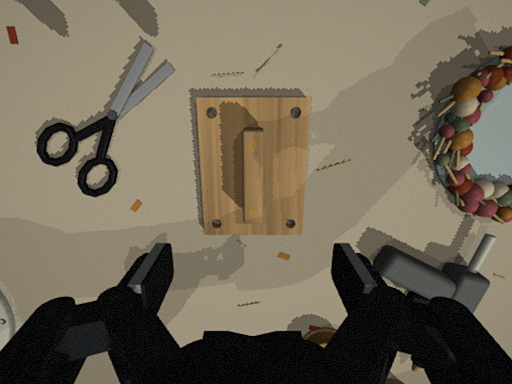

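```bash
cat >> h.py <<'E'
def wray(uv,z,s=None):
    s=s or r.state();q=np.array(s["tcp_rot"]);R=Ro.from_quat(q[[1,2,3,0]]).as_matrix()
    c=r.calibration("wrist");T=c["T_tool_cam"];A=R@T[:3,:3];C=s["position"]+R@T[:3,3]
    d=(np.c_[uv,np.ones(len(uv))]@np.linalg.inv(c["intrinsics"]).T)@A.T
    return C+d*((z-C[2])/d[:,2])[:,None]
E
python3 - <<'E'
from h import *
P=wray(np.array([(211.5,112.5),(296,112.5),(216.5,223),(291,223.5)]),.012)[:,:2];print(P,rect(P,P.mean(0)))
E
```

```text
[[ 0.48427386 -0.0575035 ]
 [ 0.55304577 -0.11678649]
 [ 0.39959167 -0.15599945]
 [ 0.4681392  -0.21584098]] (array([ 0.47626262, -0.13653261,  0.85972374]), array([ 0.3160033 , -0.41194735, -0.26630069,  0.13282315,  0.15411165,
       -0.41209627, -0.20381425,  0.69122047]))
```

```bash
python3 -m creep '[[0.27,0.08,1.5,0,0,-0.003],[0,0,2.5,0,0,0],[0,0,2.5,0,0,0],[0,0,2.5,0,0,0],[0,0,2.5,0,0,0],[0,0,1.5,0,0,0],[0,0,1.0,0,0,0],[0,0,0.5,0,0,0],[0,0,0.5,0,0,0],[0,0,0,0,0,0]]' 1; python3 - <<'E'
from h import *
need(.4756,-.1366,.092,.861)
E
```

```text
t: 2.98
position: [0.4769, -0.1366, 0.1]
tcp_rot: [0.0, 0.908, 0.419, 0.0]
contact_force: [0.5, 0.0, -0.7]
finger_gap: 0.0852
t 2.9833 pos [ 0.4769 -0.1366  0.1   ] need cm [-0.0838 -0.0967  0.7964] rot [ 0.0004 -0.0001  0.0041] F [ 0.4507  0.0303 -0.7433] M [-0.0312 -0.014  -0.0074] gap 0.08520338899127941
```

Fingers swing forward as they close, so go down a little then close gently.

```bash
python3 -m creep '[[-0.05,-0.05,0.3,0,0,0.003],[-0.02,-0.05,0.3,0,0,0],[0,0,0.2,0,0,0],[0,0,0,0,0,0]]' 1;python3 -m creep '[[0,0,0,0,0,0],[0,0,0,0,0,0],[0,0,0,0,0,0],[0,0,0,0,0,0],[0,0,0,0,0,0],[0,0,0,0,0,0],[0,0,0,0,0,0],[0,0,0,0,0,0]]' 0 60; python3 - <<'E'
from h import *
need(.4756,-.1366,.092,.861)
E
```

```text
t: 3.32
position: [0.4753, -0.1365, 0.0919]
tcp_rot: [0.0, 0.908, 0.418, -0.0]
contact_force: [-0.0, 0.1, 0.1]
finger_gap: 0.0856
t: 3.98
position: [0.4757, -0.1365, 0.0922]
tcp_rot: [0.0, 0.908, 0.418, 0.0]
contact_force: [-1.0, -0.5, 4.0]
finger_gap: 0.0211
t 3.9833 pos [ 0.4757 -0.1365  0.0922] need cm [-0.0174  0.      0.018 ] rot [ 0.0007 -0.0003  0.0018] F [-0.9764 -0.4533  4.0362] M [ 0.0169 -0.0464  0.0034] gap 0.021119330366507913
```

```bash
python3 -m creep '[[0,0,-0.3,0,0,0],[0,0,-0.5,0,0,0],[0,0,-1,0,0,0],[0,0,-1.5,0,0,0],[0,0,-2,0,0,0],[0,0,-2.5,0,0,0],[0,0,-2.5,0,0,0],[0,0,-2,0,0,0],[0,0,-1.5,0,0,0],[0,0,-0.7,0,0,0],[0,0,0,0,0,0],[0,0,0,0,0,0]]' 0 90; python3 - <<'E'
from h import *
need(.5598,.211,.24,.474)
E
```

```text
t: 4.98
position: [0.475, -0.1366, 0.2368]
tcp_rot: [0.0, 0.908, 0.418, -0.0]
contact_force: [-0.4, 1.1, -3.0]
finger_gap: 0.0206
t 4.9833 pos [ 0.475  -0.1366  0.2368] need cm [ 31.9185 -16.1704  -0.3342] rot [0.0003 0.0004 0.3885] F [-0.4062  1.1141 -3.0387] M [ 0.0493 -0.0105 -0.0682] gap 0.020550281980071992
```

```bash
python3 -m creep '[[1,-0.5,0,0,0,0],[2,-1,0,0,0,0],[3,-1.5,0,0,0,0],[3,-1.5,0,0,0,0],[3,-1.5,0,0,0,0],[3,-1.5,0,0,0,0],[3,-1.5,0,0,0,0],[3,-1.5,0,0,0,0],[3,-1.5,0,0,0,0],[3,-1.5,0,0,0,0],[2.5,-1.3,0,0,0,0],[1.5,-0.8,0,0,0,0]]' 0 90; python3 -m creep '[[0.9,-0.5,0,0,0,0.03],[0,0,0,0,0,0.08],[0,0,0,0,0,0.08],[0,0,0,0,0,0.08],[0,0,0,0,0,0.07],[0,0,0,0,0,0.048],[0,0,0,0,0,0],[0,0,0,0,0,0]]' ; python3 - <<'E'
from h import *
need(.5598,.211,.24,.474)
import cv2
s=r.state();print(s["qpos"])
im,d=r.get_image("wrist");cv2.imwrite("pics/w2.png",im[:,:,::-1])
im,d=r.get_image("top");cv2.imwrite("pics/t2.png",cv2.resize(im[130:250,130:260,::-1],None,fx=5,fy=5,interpolation=cv2.INTER_CUBIC))
im,d=r.get_image("scene");cv2.imwrite("pics/s2.png",cv2.resize(im[85:215,215:345,::-1],None,fx=5,fy=5,interpolation=cv2.INTER_CUBIC))
E
```

```text
t: 5.98
position: [0.5571, 0.2059, 0.2356]
tcp_rot: [-0.002, 0.907, 0.42, -0.0]
contact_force: [-0.6, 0.2, -1.8]
finger_gap: 0.0203
t: 6.65
position: [0.5595, 0.2114, 0.2356]
tcp_rot: [-0.0, 0.972, 0.236, -0.001]
contact_force: [0.5, -0.5, -1.9]
finger_gap: 0.0205
t 6.65 pos [0.5595 0.2114 0.2356] need cm [ 0.0074  0.0457 -0.4374] rot [-0.0007  0.0021  0.0034] F [ 0.5129 -0.4747 -1.9215] M [-0.0074  0.0071 -0.0781] gap 0.020472727317567073
[ 0.1186  0.5486 -0.7036  1.7393  0.4093  1.008  -1.8296]
```

View pics/w2.png

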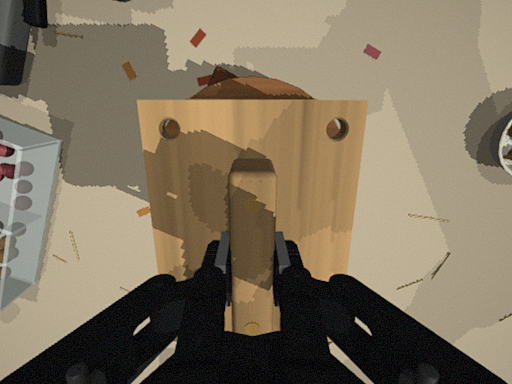

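View pics/t2.png

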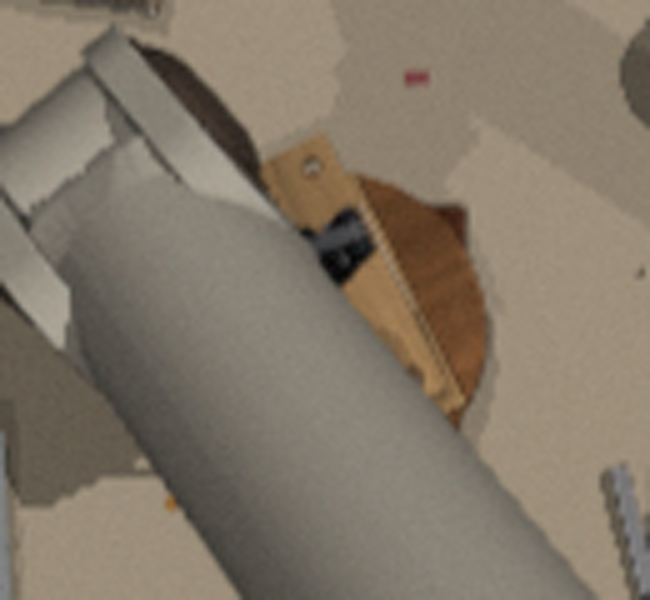

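View pics/s2.png

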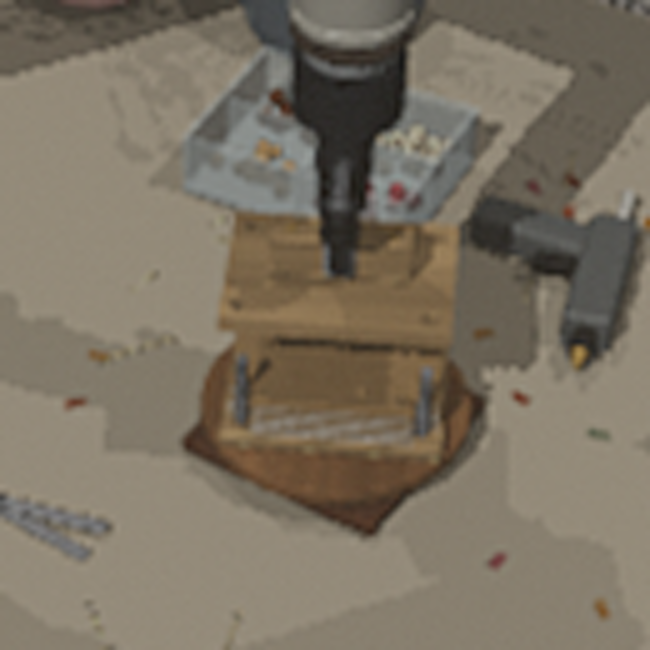

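```bash
python3 -m creep '[[-1,0,0,0,0,0],[-2,0,0,0,0,0],[-1.5,0,0,0,0,0],[0,0,0,0,0,0],[0,0,0,0,0,0],[0,0,0,0,0,0]]' ; python3 - <<'E'
from h import *
need(.5598,.211,.24,.474)
import cv2,pickle
s=r.state();pickle.dump(s,open("s3.pkl","wb"))
im,d=r.get_image("wrist");cv2.imwrite("pics/w3.png",im[:,:,::-1])
cv2.imwrite("pics/w3c.png",cv2.resize(im[0:150,120:390,::-1],None,fx=2.9,fy=2.9,interpolation=cv2.INTER_CUBIC))
E
```

```text
t: 7.3
position: [0.5212, 0.1902, 0.2372]
tcp_rot: [-0.0, 0.972, 0.235, 0.001]
contact_force: [-0.5, -0.1, -1.0]
finger_gap: 0.0201
t 7.3 pos [0.5212 0.1902 0.2372] need cm [ 4.3833 -0.0845 -0.2725] rot [ 0.     -0.0013  0.0008] F [-0.4578 -0.1089 -1.0148] M [0.0328 0.0164 0.0228] gap 0.020082435695952368
```

View pics/w3c.png

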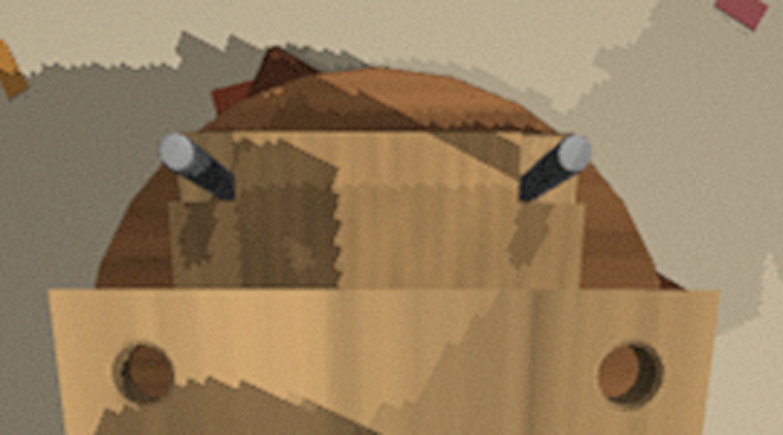

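```bash
cat >> h.py <<'E'
def pair(L,R_):
    d=R_-L; return (L+R_)[:2]/2, np.linalg.norm(d[:2]), np.arctan2(d[1],d[0])
E
python3 - <<'E'
from h import *
import pickle
s=pickle.load(open("s3.pkl","rb"))
f=lambda p:np.array((120,0))+(np.array(p)+.5)/2.9-.5
B=wray(f([(178,152),(575,153)]),.107,s);H=wray(f([(143.5,373.5),(631,376)]),.157,s)
b=pair(*B);h=pair(*H);print(b,h)
q=np.array(s["tcp_rot"]);R=Ro.from_quat(q[[1,2,3,0]]).as_matrix()
print("dyaw",b[2]-h[2],"shift tool cm",R.T@np.r_[b[0]-h[0],0]*100)
# centres
for m,n in((b,"press"),(h,"lid")):
    a=m[2]+np.pi/2;print(n,m[0]-.065*np.array([np.cos(a),np.sin(a)]),a)
E
```

```text
(array([0.61858371, 0.24244291]), np.float64(0.09029103742896707), np.float64(-1.0981776489625927)) (array([0.57973088, 0.21986416]), np.float64(0.0903446982141383), np.float64(-1.100874531659566))
dyaw 0.002696882696973324 shift tool cm [ 4.48771284 -0.23200923  0.00576634]
press [0.56070906 0.21285365] 0.4726186778323038
lid [0.52177664 0.19043108] 0.4699217951353305
```

```bash
python3 -m creep '[[1,-0.05,0,0,0,-0.003],[2,-0.1,0,0,0,0],[1.2,-0.08,0,0,0,0],[0.29,0,0,0,0,0],[0,0,0.5,0,0,0],[0,0,0.8,0,0,0],[0,0,0.8,0,0,0],[0,0,0.6,0,0,0],[0,0,0.3,0,0,0],[0,0,0,0,0,0],[0,0,0,0,0,0],[0,0,0,0,0,0]]' ; python3 - <<'E'
from h import *
need(.5607,.2128,.205,.4726)
import cv2,pickle
s=r.state();pickle.dump(s,open("s4.pkl","wb"))
im,d=r.get_image("wrist");cv2.imwrite("pics/w4.png",im[:,:,::-1])
cv2.imwrite("pics/w4c.png",cv2.resize(im[80:180,120:390,::-1],None,fx=2.9,fy=2.9,interpolation=cv2.INTER_CUBIC))
im,d=r.get_image("scene");cv2.imwrite("pics/s4.png",cv2.resize(im[100:210,225:345,::-1],None,fx=5,fy=5,interpolation=cv2.INTER_CUBIC))
E
```

```text
t: 8.35
position: [0.5595, 0.2128, 0.2073]
tcp_rot: [-0.0, 0.972, 0.237, 0.0]
contact_force: [0.3, 0.8, -1.5]
finger_gap: 0.0207
t 8.35 pos [0.5595 0.2128 0.2073] need cm [0.1096 0.0554 0.2257] rot [ 0.0001 -0.0006  0.0052] F [ 0.2541  0.7847 -1.5173] M [ 0.0129  0.005  -0.0383] gap 0.02069931365582598
```

View pics/w4c.png

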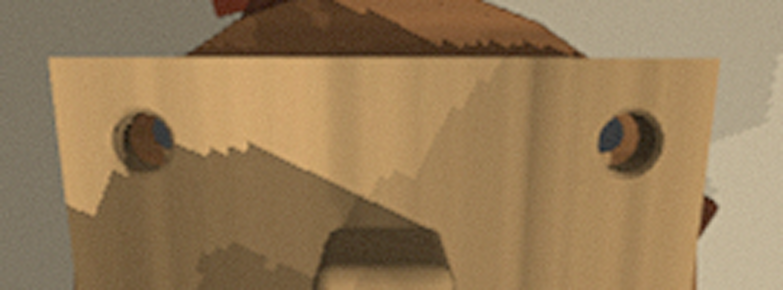

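View pics/s4.png

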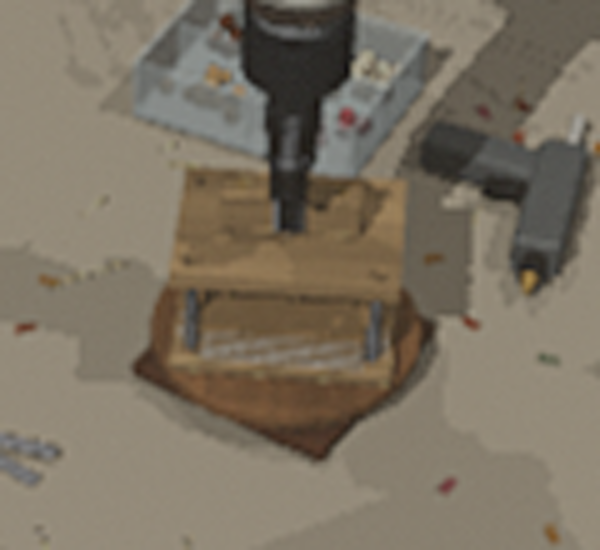

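```bash
cat >> h.py <<'E'
def wproj(X,s):
    q=np.array(s["tcp_rot"]);R=Ro.from_quat(q[[1,2,3,0]]).as_matrix()
    c=r.calibration("wrist");T=c["T_tool_cam"];A=R@T[:3,:3];C=s["position"]+R@T[:3,3]
    p=(X-C)@A@c["intrinsics"].T;return p[:,:2]/p[:,2:]
E
python3 - <<'E'
from h import *
import pickle
s=pickle.load(open("s4.pkl","rb"));zt=s["position"][2]-.080
f=lambda p:np.array((120,80))+(np.array(p)+.5)/2.9-.5
g=lambda p:(p-np.array((120,80))+.5)*2.9-.5
H=wray(f([(144,141.5),(631,142.5)]),zt,s);print(zt,pair(*H))
X=H.copy();X[:,2]=.1075;print(g(wproj(X,s)))
X[:,2]=zt-.012;print("bottom rim",g(wproj(X,s)))
import cv2
im=cv2.imread("pics/w4.png")
cv2.imwrite("pics/w4d.png",np.hstack([cv2.resize(im[110:150,x:x+40],None,fx=10,fy=10,interpolation=cv2.INTER_CUBIC) for x in(150,315)]))
E
```

```text
0.1272562152076811 (array([0.61801981, 0.24263557]), np.float64(0.09006922743679965), np.float64(-1.0948278521721693))
[[171.02557033 132.59446147]
 [603.12871626 133.48397344]]
bottom rim [[161.17564219 135.84023625]
 [613.28708375 136.77008369]]
```

View pics/w4d.png

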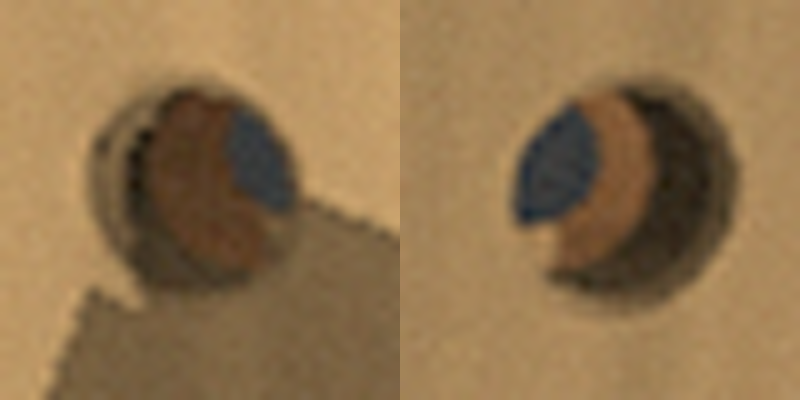

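```bash
python3 -m creep '[[0,0,0.15,0,0,0.002],[0,0,0.15,0,0,0],[0,0,0.1,0,0,0],[0,0,0.1,0,0,0],[0,0,0.1,0,0,0],[0,0,0.1,0,0,0],[0,0,0.1,0,0,0],[0,0,0.1,0,0,0],[0,0,0,0,0,0]]' ; python3 - <<'E'
from h import *
need(.5605,.2128,.166,.4726)
E
```

```text
t: 9.2
position: [0.5592, 0.2126, 0.1976]
tcp_rot: [0.0, 0.972, 0.236, -0.0]
contact_force: [0.2, 1.3, -1.9]
finger_gap: 0.0205
t 9.2 pos [0.5592 0.2126 0.1976] need cm [0.1265 0.0474 3.1643] rot [-0.      0.0004  0.0033] F [ 0.2239  1.2856 -1.8663] M [-0.0044 -0.0182 -0.018 ] gap 0.020496062528700197
```

```bash
python3 -m creep '[[0,0,0.1,0,0,0],[0,0,0.1,0,0,0],[0,0,0.1,0,0,0],[0,0,0.1,0,0,0],[0,0,0,0,0,0]]' ; python3 - <<'E'
from h import *
need(.5605,.2128,.166,.4726)
import cv2
im,d=r.get_image("wrist");im=im[:,:,::-1]
cv2.imwrite("pics/w5d.png",np.hstack([cv2.resize(im[110:150,x:x+40],None,fx=10,fy=10,interpolation=cv2.INTER_CUBIC) for x in(150,315)]))
E
```

```text
t: 9.62
position: [0.5592, 0.2127, 0.1936]
tcp_rot: [-0.0, 0.972, 0.236, -0.0]
contact_force: [-0.1, 0.1, -1.8]
finger_gap: 0.0206
t 9.6167 pos [0.5592 0.2127 0.1936] need cm [0.1262 0.049  2.7649] rot [-0.0001  0.0004  0.0032] F [-0.098   0.1113 -1.8494] M [ 0.0176  0.0226 -0.037 ] gap 0.020610962328756033
```

View pics/w5d.png

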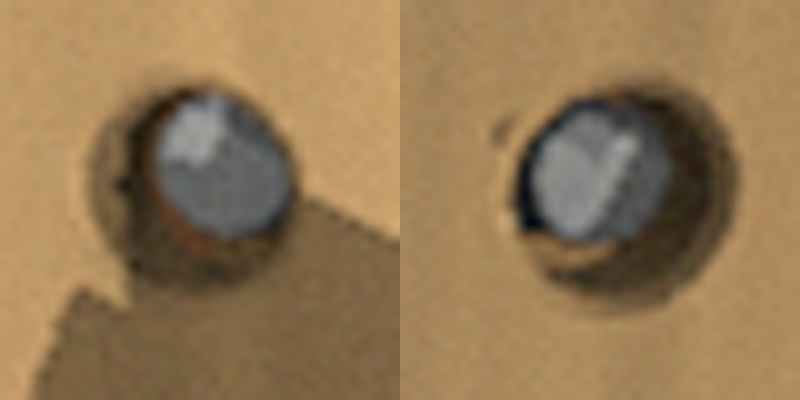

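```bash
python3 -m creep '[[0.05,0,0,0,0,0],[0,0,0.1,0,0,0],[0,0,0.1,0,0,0],[0,0,0.1,0,0,0],[0,0,0.1,0,0,0],[0,0,0,0,0,0]]' ; python3 - <<'E'
from h import *
need(.5605,.2128,.166,.4726)
import cv2
im,d=r.get_image("wrist");im=im[:,:,::-1]
cv2.imwrite("pics/w6d.png",np.hstack([cv2.resize(im[110:150,x:x+40],None,fx=10,fy=10,interpolation=cv2.INTER_CUBIC) for x in(150,315)]))
E
```

```text
t: 10.17
position: [0.5596, 0.2129, 0.1896]
tcp_rot: [0.0, 0.972, 0.236, -0.0]
contact_force: [-1.1, 0.3, -2.5]
finger_gap: 0.0206
t 10.1667 pos [0.5596 0.2129 0.1896] need cm [0.0781 0.0473 2.3621] rot [-0.      0.0004  0.0033] F [-1.0704  0.2939 -2.4823] M [ 0.021  -0.0066 -0.0173] gap 0.02056499955391992
```

View pics/w6d.png

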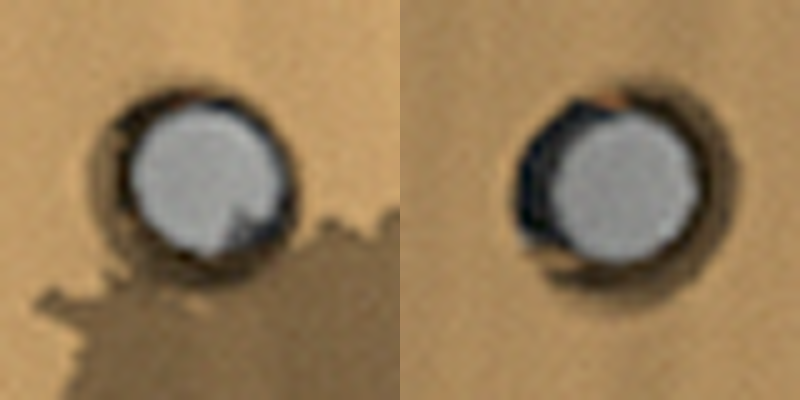

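```bash
python3 -m creep '[[0,0,0.1,0,0,0],[0,0,0.15,0,0,0],[0,0,0.15,0,0,0],[0,0,0.15,0,0,0],[0,0,0.15,0,0,0],[0,0,0.15,0,0,0],[0,0,0.1,0,0,0],[0,0,0,0,0,0]]' ; python3 - <<'E'
from h import *
need(.5605,.2128,.166,.4726)
E
```

```text
t: 10.88
position: [0.5596, 0.2129, 0.1801]
tcp_rot: [0.0, 0.972, 0.236, -0.0]
contact_force: [-0.2, -0.2, -2.2]
finger_gap: 0.0202
t 10.8833 pos [0.5596 0.2129 0.1801] need cm [0.079  0.0501 1.4102] rot [-0.0001  0.0005  0.0033] F [-0.2318 -0.1586 -2.2196] M [-0.0146  0.0102 -0.0183] gap 0.020168021856271014
```

```bash
python3 -m creep '[[0,0,0.1,0,0,0],[0,0,0.15,0,0,0],[0,0,0.15,0,0,0],[0,0,0.15,0,0,0],[0,0,0.15,0,0,0],[0,0,0.15,0,0,0],[0,0,0.15,0,0,0],[0,0,0.1,0,0,0],[0,0,0,0,0,0]]' ; python3 - <<'E'
from h import *
need(.5605,.2128,.166,.4726)
E
```

```text
t: 11.63
position: [0.5596, 0.2129, 0.1691]
tcp_rot: [0.0, 0.972, 0.236, -0.0]
contact_force: [-0.2, -0.2, -1.9]
finger_gap: 0.0204
t 11.6333 pos [0.5596 0.2129 0.1691] need cm [0.0739 0.0454 0.3134] rot [-0.0001  0.0004  0.0032] F [-0.2406 -0.1962 -1.8852] M [-0.0023  0.0254  0.0446] gap 0.020426233134481754
```

```bash
python3 -m creep '[[0,0,0.07,0,0,0],[0,0,0.07,0,0,0],[0,0,0.06,0,0,0],[0,0,0,0,0,0]]' ;python3 -m creep '[[0,0,0.05,0,0,0],[0,0,0,0,0,0]]';python3 -m creep '[[0,0,0.05,0,0,0],[0,0,0,0,0,0]]'
```

```text
t: 11.97
position: [0.5597, 0.2129, 0.1673]
tcp_rot: [0.0, 0.972, 0.236, -0.0]
contact_force: [0.3, -0.0, -2.4]
finger_gap: 0.0205
t: 12.13
position: [0.5597, 0.2129, 0.1669]
tcp_rot: [0.0, 0.972, 0.236, -0.0]
contact_force: [-0.3, -0.1, -1.3]
finger_gap: 0.0203
t: 12.3
position: [0.5597, 0.2129, 0.1663]
tcp_rot: [0.0, 0.972, 0.236, -0.0]
contact_force: [-0.8, -0.7, -2.5]
finger_gap: 0.0206
```

```bash
python3 -m creep '[[0,0,0.05,0,0,0],[0,0,0,0,0,0]]';python3 -m creep '[[0,0,0.05,0,0,0],[0,0,0,0,0,0]]' | grep -A2 -E 'pos|cont'
```

```text
t: 12.47
position: [0.5598, 0.2129, 0.1663]
tcp_rot: [0.0, 0.972, 0.236, 0.0]
contact_force: [-1.7, -1.2, 2.2]
finger_gap: 0.0204
position: [0.5597, 0.213, 0.1663]
tcp_rot: [0.0, 0.972, 0.236, 0.0]
contact_force: [-3.4, -2.8, 6.1]
finger_gap: 0.0206
```

```bash
python3 -m creep '[[0,0,-0.03,0,0,0],[0,0,0,0,0,0]]'; python3 -m creep '[[0,0,0,0,0,0],[0,0,0,0,0,0],[0,0,0,0,0,0],[0,0,0,0,0,0],[0,0,0,0,0,0],[0,0,0,0,0,0]]' 0.75 ; python3 - <<'E'
from h import *
import cv2
im,d=r.get_image("wrist");cv2.imwrite("pics/w7.png",im[:,:,::-1])
im,d=r.get_image("scene");cv2.imwrite("pics/s7.png",cv2.resize(im[100:210,225:345,::-1],None,fx=5,fy=5,interpolation=cv2.INTER_CUBIC))
E
```

```text
t: 12.8
position: [0.5597, 0.2129, 0.1663]
tcp_rot: [0.0, 0.972, 0.236, 0.0]
contact_force: [-3.4, -0.9, 6.3]
finger_gap: 0.0202
t: 13.3
position: [0.5598, 0.213, 0.1656]
tcp_rot: [-0.0, 0.972, 0.236, -0.0]
contact_force: [-0.1, 0.8, -0.2]
finger_gap: 0.0638
```

View pics/w7.png

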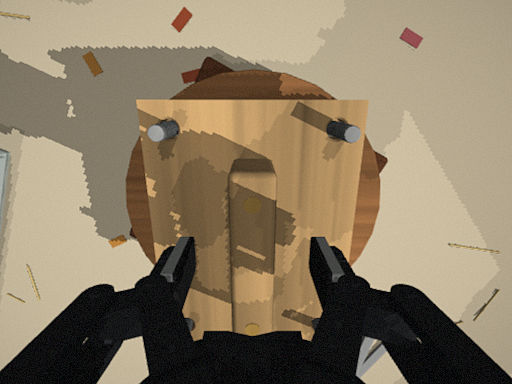

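View pics/s7.png

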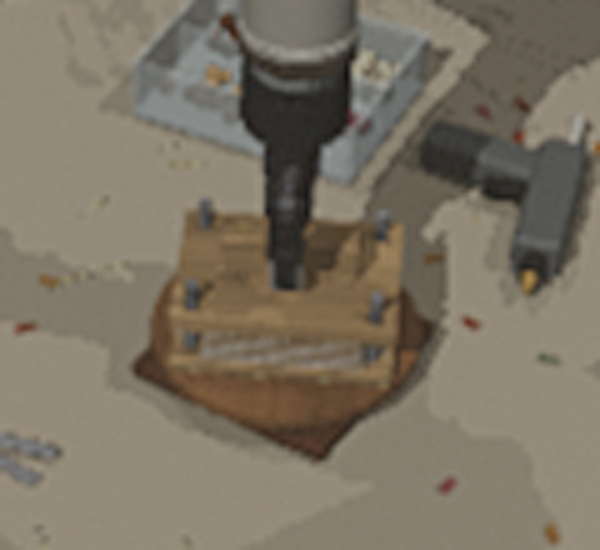

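Lid is over all four bolts and released. I retreat straight up and check it.

```bash
python3 -m creep '[[0,0,-0.5,0,0,0],[0,0,-1,0,0,0],[0,0,-1.5,0,0,0],[0,0,-2,0,0,0],[0,0,-2.5,0,0,0],[0,0,-2.5,0,0,0],[0,0,-2.5,0,0,0],[0,0,-2,0,0,0],[-1,0,-1,0,0,0],[-3,0,0,0,0,0],[-3,0,0,0,0,0],[-3,0,0,0,0,0]]'; python3 -m creep '[[-2,0,0,0,0,0],[-1,0,0,0,0,0],[0,0,0,0,0,0],[0,0,0,0,0,0]]' ; python3 - <<'E'
from h import *
import cv2
need(.56,.213,.3,.47)
s=r.state()
im,d=r.get_image("wrist");cv2.imwrite("pics/w8.png",im[:,:,::-1])
# lid top plane from depth
c=r.calibration("wrist");v,u=np.mgrid[0:384,0:512];K=c["intrinsics"]
P=np.stack([(u-K[0,2])/K[0,0]*d,(v-K[1,2])/K[1,1]*d,d],-1).reshape(-1,3)
q=s["tcp_rot"];R=Ro.from_quat(q[[1,2,3,0]]).as_matrix();T=c["T_tool_cam"]
W=(P@T[:3,:3].T+T[:3,3])@R.T+s["position"]
a=.473;L=(W[:,:2]-[.5605,.2128])@np.array([[np.cos(a),-np.sin(a)],[np.sin(a),np.cos(a)]])
m=(d.ravel()>0)&(abs(L[:,0])<72)&(abs(L[:,0])<.072)&(abs(L[:,1])<.052)&(abs(L[:,1])>.022)&(abs(W[:,2]-.086)<.015)
A=np.c_[L[m],np.ones(m.sum())];x=np.linalg.lstsq(A,W[m,2],rcond=None)[0];print(m.sum(),"plane slopes, height",x,"L range",L[m].min(0),L[m].max(0))
im,d=r.get_image("top");cv2.imwrite("pics/t8.png",im[:,:,::-1])
E
```

```text
t: 14.4
position: [0.4698, 0.1672, 0.3216]
tcp_rot: [-0.0, 0.972, 0.236, 0.001]
contact_force: [-0.1, -0.5, 0.9]
finger_gap: 0.0645
t: 14.73
position: [0.4451, 0.1535, 0.3217]
tcp_rot: [0.0, 0.972, 0.235, 0.001]
contact_force: [0.1, 0.4, 0.3]
finger_gap: 0.064
t 14.7333 pos [0.4451 0.1535 0.3217] need cm [12.9369 -0.0329  2.2046] rot [ 0.0013 -0.0024  0.0053] F [0.1438 0.4438 0.2703] M [ 0.0586 -0.009  -0.0089] gap 0.06403510169520009
7157 plane slopes, height [0.0001 0.0007 0.087 ] L range [-0.072 -0.052] [0.0426 0.052 ]
```

View pics/w8.png

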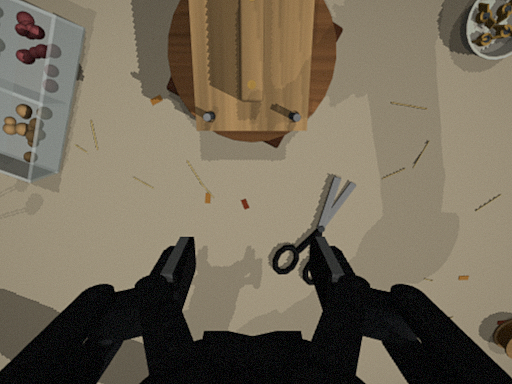

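View pics/t8.png

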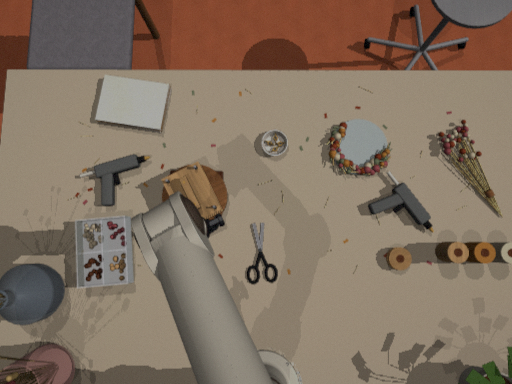

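```bash
python3 -c "
from station import r
print(r.close_job())"
```

```text
the job is handed in; nothing more can be done
None
```

The flower press is closed: the lid is down over all four bolts and lies home and level on the stack of card. I handed the job in at about 15 s of the 67 s allowed.

- **Finding the bolts:** the cameras put the press about 0.47 rad anticlockwise of the plinth. I gripped the lid by its rail and lined it up with one wrist picture showing two holes and two bolts. I then lowered it slowly, looking through those holes and correcting 0.5 mm on the way.
- **Going down:** no contact force showed until the lid met the card at the expected height. The force there was about 6 N, and then I released the lid.
- **Last checks:** depth over most of the lid's top gave a height of 87 mm against 86 mm nominal, within the calibration's 2 mm. Its slope was under 0.001. All four bolts stand through the holes. In the last top view nothing else has moved, though the arm hid part of the table. The gripper was clear of everything. No check failed.
- **Disagreement:** the cameras differed by 1 to 3 mm on where the lid and press were, so I relied on the relative wrist view.

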